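# Step the tightening program on four clicks and enter it

### The job

The next engine variant needs another tightening program on the controller: with a fingertip against one side of its handle, not gripping it, push the selector dial round clockwise exactly four clicks from where it stands, without running on to the fifth. Once it rests in the fourth click, press the enter key (the small flat round button) fully down and let it come up again. Leave the mushroom stop button and the loose things on the bench alone.

Things in the scene. Friction and masses are not known exactly. Their poses are not given: they have to be found in the camera images.
- dial (a joint): Angle (rad) of the selector dial. 0: first position; grows clockwise seen from above. 11 click positions, 0.524 (30 degrees) apart, end stops just outside the first and last; it starts at rest in one of the first four. Leaving a position takes 0.25 N m (8 N at 30 mm radius); this fades to nothing halfway, then the dial snaps by itself into the next, 15 degrees ahead of the finger.
- handle: Black wing handle of the dial. Origin on the dial's axis at the face of its 100 mm square aluminium plate (with tick marks), 3 mm above the panel; x to the pointer end, z the axis, up, square to the panel. A bar 16 mm wide, 9 to 31 mm above the plate, from 34 mm behind the axis to 30 mm ahead, then a 9 mm wide nose to 40 mm; white line on top. Below it a round skirt, radius 26 mm, 9 mm high.
- handle_tip (a point): End of the handle's nose (pointer), 40 mm from the dial's axis and 19 mm above the plate.
- enter (a joint): How far the enter key is pressed in (m): 0 up, 0.006 fully down. It springs back; fully down takes about 5 N.
- enter_top (a point): Centre of the top of the enter key, a flat grey round button 28 mm across in a steel surround on the same panel, about 130 mm to the right of the dial seen from the robot; z points up, square to the panel, and the key moves along -z.
- stop (a joint): How far the mushroom stop button is pressed in (m): 0 up, 0.006 fully down. To be left alone.
- stop_top (a point): Centre of the top of the mushroom stop button, 40 mm across, 36 mm high above the panel, 85 mm to the right of the enter key.
- console: Fixed desk console of the tightening controller, 244 x 360 mm; origin at the centre of its underside, x from its low front edge (to the robot, 61 mm high) to its high rear edge (103 mm). The panel passes 82 mm above the origin and rises 10 degrees towards +x; a dark display lies in it at the rear right. All controls stand on this panel.
- socket: Loose deep steel socket standing on the bench, 32 mm across, 62 mm high, origin at the centre of its foot. To be left alone.
- bottle: Loose white bottle standing on the bench, 44 mm across, 130 mm high, origin at the centre of its foot. To be left alone.
- bearing_cap: Loose steel bearing cap standing on its two feet on the bench, 24 x 86 mm, 50 mm high with its bolt heads, origin at the centre of its foot. To be left alone.

How it is judged:
By the outcome, as a careful person would: the job done as asked, in the order asked, and still so for the second after the job is handed in, with the robot touching nothing.
It also fails if it takes over 58 s, if anything falls off the work surface, if the arm or the gripper's body presses on something with over 40 N, if the wrist force passes 120 N, or if a joint passes its speed limit or range.

### The arm

A 6-joint arm with a two-finger parallel gripper is mounted at the origin on the work surface. World frame = base frame: x ahead of the robot, y to its left, z up, the work surface at z = 0. Lengths are in m, angles in rad, forces in N, time in s.
With the tool pointing down it reaches from about 0.375 to 0.9 m from the base axis. Payload 3.1 kg.
Tool frame: the origin (TCP) lies on the centre line of the jaws, within the pads' length; the fingertips stand ahead of it and the grasp point (between the pads) lies 3 mm ahead of it (robot.tip_reach is the z of the fingertips in the tool frame, in m); z points along the fingers, y is the line along which they close (so a half turn about z gives the same grasp; the last joint's range is limited). The gripper opens to 87 mm and grips with 3 to 60 N. Pads are 19 mm wide; open, the fingers measure 117 mm over their backs; the gripper's body (75 mm by 190 mm) begins 51 mm behind the grasp point.
Start: joints at [1.111, 0.527, 1.433, -0, 1.181, -0.178], TCP at [0.173, 0.601, 0.245] pointing down, gripper open.
Joint ranges: [-3.08, 3.08], [-0.75, 2.2], [0.22, 2.44], [-1.43, 4.57], [0, 2.65], [-2.85, 2.85]. Speed limits (rad/s): [2.79, 2.79, 3.14, 3.14, 3.14, 3.14].

### API

Orientations are given as a unit quaternion [x, y, z, w].
In Python, from rig import sensors, eyes, ticket, robot gives the robot as it stands.
- The arm moves only by the tool drive_tool, never from a script. Its argument "deltas" is a list that holds one entry, the list of rows, each a list of 6 numbers: the shift along the tool's x, y, z in mm, then the turn, a rotation vector about the tool's x, y, z in rad. A call has 1 to 8 rows; each row shifts and turns the commanded pose from where the row before left it, along the tool's axes as they then stand; what a row does not reach is not made up. A row lasts 1/12 s, in which the tool goes at most 41.7 mm and 7.16 degrees, less where a joint would pass 70% of its speed; a pose out of reach is approached as far as the arm can. A call is refused whole if a number of a shift passes 41.7 or a number of a turn 0.125, either way. A call with a gripper value outside its range is refused whole. "gripper" is the opening in per cent of the stroke, from 0 (shut) to 100 (fully open), set as the call begins (left out, the last holds). The fingers move at their own pace and stop on an object; "squeeze" is the grip in N (left out, the last holds). Time passes only in rows, so rows that do not move let the fingers close. It gives the time, the measured TCP pose, the force, the opening and the grip force at its end, in the units of the state.
- sensors.get_obs(): the state, without advancing time (a new reading comes with each control period).
- eyes.camera(name): name is "scene" or "top" or "wrist"; returns a dict with "img" (420x560x3 uint8, red, green, blue), "fov_y" (degrees; the focal length in pixels is half the picture's height over the tangent of half this angle, whatever the lens; pixels are square), "cx", "cy" (the principal point, pixels), "D" ([k1, k2, p1, p2, k3] as OpenCV has them; the pictures are not rectified), "xyz" and "attitude" of the camera in the world; the wrist camera has in their place "hand_eye" (4x4, takes a point from camera to tool coordinates, whose origin is the TCP and whose axes are the flange's). Camera axes: x right, y up, looking along -z (the intrinsics and any distortion apply to the point x, -y, -z); pixel columns grow to the right and rows downward; lengths in m; the calibration is good to about 2 mm. A picture is of the moment at which its call begins: read the wrist's pose just before it. There is no depth.
- ticket.hand_in(): hands the job in; it is judged then, once.
The state is a dict: "time": time; "q": joint angles; "joint_velocities": joint speeds; "joint_torque": joint torques, N m; "position": TCP position; "tool_rot": TCP orientation; "ft_force": force on the tool from outside, world axes, zero at the start; "moment": the same for the moment, N m; "grip_width": finger opening in m; "grip_force": force on a finger pad.
Only numpy, scipy, OpenCV 4.12 (cv2) and the standard library are available. Lean on these libraries where they do the work, as an engineer would, in place of code of your own. Each camera call takes 0.05 s, during which the arm holds its last target. There are 200 camera calls.

## Working session

There is one attempt and no reset: what is moved stays moved. The work goes in short steps, Python scripts to look and compute and a tool call to move; the robot and the scene stay as the last step left them, time stands still between calls to the robot, and variables do not carry over. Pictures are saved under pics/ and viewed, at most 10 in all, crops included, and the job is handed in when it is done.

Besides the shell and the picture viewer there is one more tool, called after "Request:" as name([rows], argument=value, ...), one row to a line, values as JSON. drive_tool: Moves the arm, as the interface text tells. Its arguments: {"type":"object","properties":{"deltas":{"type":"array"},"gripper":{"type":"number"},"squeeze":{"type":"number"}},"required":["deltas"]}

```bash
mkdir -p pics; ls
python3 - <<'E'
from rig import sensors, eyes, robot
import cv2
o=sensors.get_obs();print(o, robot.tip_reach)
for n in("scene","top"):
    c=eyes.camera(n);cv2.imwrite(f"pics/{n}0.png",c["img"][:,:,::-1]);print({k:v for k,v in c.items() if k!="img"})
E
```

```text
pics
{'time': 0.0, 'q': array([ 1.11152952e+00,  5.28457997e-01,  1.43390581e+00, -1.85555162e-05,
        1.18141239e+00, -1.78526835e-01]), 'joint_velocities': array([-1.63903561e-03,  1.23696049e-04,  7.50004797e-05,  6.43204947e-04,
        3.40393087e-05,  2.09085173e-03]), 'joint_torque': array([ 2.28512454e-04, -4.40047252e+01, -1.76592779e+01,  6.33102749e-02,
        5.83349273e-02, -1.72621135e-04]), 'position': array([0.17284676, 0.5999019 , 0.2435755 ]), 'tool_rot': array([ 1.39905893e-01,  9.90164203e-01, -1.03941868e-03, -3.34145287e-04]), 'ft_force': array([ 0.45170952, -0.27975207, -0.16295099]), 'moment': array([-0.02150621, -0.03916735, -0.03633448]), 'grip_force': 0.0, 'grip_width': 0.08701167741367609} 0.022
{'fov_y': 43.495945886621314, 'cx': 269.8138818725695, 'cy': 213.2797993457701, 'D': array([-0.0408699,  0.       ,  0.       ,  0.       ,  0.       ]), 'xyz': array([ 1.4213568 , -0.01042657,  0.73737036]), 'attitude': array([0.32380699, 0.29906374, 0.59232019, 0.67443807])}
{'fov_y': 43.292943921707696, 'cx': 286.88302583897433, 'cy': 212.48968203887733, 'D': array([-0.0532137,  0.       ,  0.       ,  0.       ,  0.       ]), 'xyz': array([0.39938062, 0.05843983, 1.14388441]), 'attitude': array([-0.0715982 ,  0.06515527,  0.70775488, -0.69979391])}
```

View pics/scene0.png

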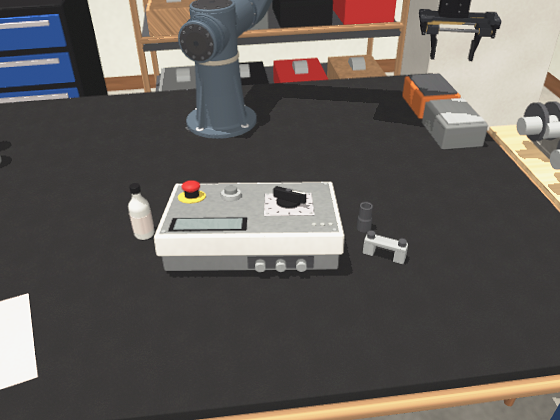

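View pics/top0.png

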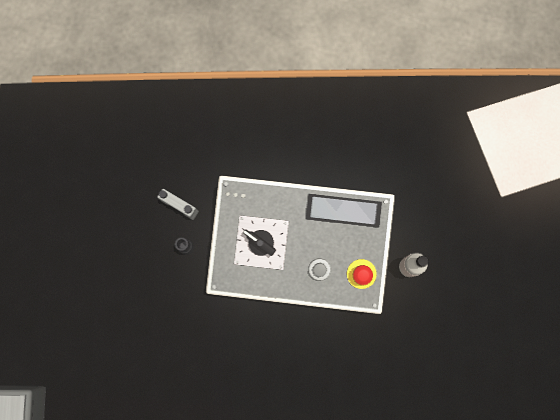

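The top view shows the dial plate at about (235–288, 216–269) with the axis at (261,243) and the nose pointing up-left at (243,234). The enter key is at (319,270), the stop at (362,274), and the console corners at (220,177), (393,195), (381,312) and (208,292). The scene view agrees.

```bash
cat > h.py <<'E'
import numpy as np, cv2
from scipy.spatial.transform import Rotation as R
from rig import sensors, eyes, robot
def shot(name):
    o=sensors.get_obs(); c=eyes.camera(name)
    if name=="wrist":
        T=np.eye(4);T[:3,:3]=R.from_quat(o["tool_rot"]).as_matrix();T[:3,3]=o["position"];T=T@np.array(c["hand_eye"])
        c["R"],c["p"]=T[:3,:3],T[:3,3]
    else: c["R"],c["p"]=R.from_quat(c["attitude"]).as_matrix(),np.array(c["xyz"])
    f=210/np.tan(np.radians(c["fov_y"]/2)); c["K"]=np.array([[f,0,c["cx"]],[0,f,c["cy"]],[0,0,1.]])
    return c
def rays(c,px):
    u=cv2.undistortPoints(np.array(px,float).reshape(-1,1,2),c["K"],c["D"]).reshape(-1,2)
    return np.c_[u[:,0],-u[:,1],-np.ones(len(u))]@c["R"].T
def proj(c,P):
    q=(np.array(P,float).reshape(-1,3)-c["p"])@c["R"]*[1,-1,-1]
    return cv2.projectPoints(q,np.zeros(3),np.zeros(3),c["K"],c["D"])[0].reshape(-1,2)
def hit(c,px,n,d):  # plane n.x=d
    r=rays(c,px); return c["p"]+r*((d-np.dot(n,c["p"]))/(r@n))[:,None]
E
python3 - <<'E'
from h import *
c=shot("top");z=np.array([0,0,1.])
rear=hit(c,[[220,177],[393,195]],z,.103);fr=hit(c,[[381,312],[208,292]],z,.061)
print(rear,fr,np.linalg.norm(rear[0]-rear[1]),np.linalg.norm(fr[0]-fr[1]),np.linalg.norm((rear[0]-fr[1])))
ex=(rear.mean(0)-fr.mean(0))*[1,1,0];ex/=np.linalg.norm(ex)
ey=rear[0]-rear[1]; ey[2]=0; ey/=np.linalg.norm(ey)
ex=ex+np.array([ey[1],-ey[0],0]); ex/=np.linalg.norm(ex)
o=(rear.mean(0)+fr.mean(0))/2*[1,1,0]
n=np.array([0,0,np.cos(np.radians(10))])-ex*np.sin(np.radians(10)); d0=n@(o+[0,0,.082])
print("origin",o,"yaw",np.degrees(np.arctan2(ex[1],ex[0])),"n",n,d0)
pl=hit(c,[[239,216],[288,220],[284,270],[235,266]],n,d0+.003);print("plate",pl,pl.mean(0),np.linalg.norm(pl[0]-pl[2]))
print("enter",hit(c,[[319,270]],n,d0+.012),"stop",hit(c,[[362.5,274.5]],n,d0+.036))
t=hit(c,[[243,234],[275,252]],n,d0+.003+.031);print("handle",t,np.linalg.norm(t[0]-t[1]))
E
```

```text
[[ 0.67893874  0.20233875  0.103     ]
 [ 0.63694627 -0.1476087   0.103     ]] [[ 0.40522393 -0.12026572  0.061     ]
 [ 0.44906848  0.22936463  0.061     ]] 0.3524579180093667 0.352368731781616 0.23523335775283283
origin [0.54254435 0.04095724 0.        ] yaw -6.780114893979958 n [-0.17243378  0.02050079  0.98480775] -0.011959080357301385
plate [[0.59963376 0.16403042 0.09248026]
 [0.59012918 0.06489201 0.09287984]
 [0.49095538 0.07416319 0.07532212]
 [0.50012794 0.17322637 0.07486597]] [0.54521157 0.119078   0.08388705] 0.14206164523500628
enter [[0.4892682  0.00414992 0.08562301]] stop [[ 0.47742311 -0.0791599   0.10965351]]
handle [[0.558865   0.15344396 0.11704051]
 [0.52322701 0.09093019 0.11210187]] 0.07212786132094044
```

```bash
cat >> h.py <<'E'
def panel(yaw_deg=-6.78,o=(0.54254,0.04096)):
    y=np.radians(yaw_deg);ex=np.array([np.cos(y),np.sin(y),0])
    n=np.array([0,0,np.cos(np.radians(10))])-ex*np.sin(np.radians(10)); return n,n@[o[0],o[1],.082],ex
def frame(n,yaw):  # tool attitude: z=-n, x at world yaw (deg)
    x=np.array([np.cos(np.radians(yaw)),np.sin(np.radians(yaw)),0]);x-=n*(x@n);x/=np.linalg.norm(x)
    return np.c_[x,np.cross(-n,x),-n]
def togo(P,M):
    o=sensors.get_obs();A=R.from_quat(o["tool_rot"]).as_matrix()
    print("t",round(o["time"],2),"turn",R.from_matrix(A.T@M).as_rotvec().round(4),"shift now-axes mm",(A.T@(P-o["position"])*1e3).round(1),"target-axes",(M.T@(P-o["position"])*1e3).round(1),"F",o["ft_force"].round(1))
E
python3 - <<'E'
from h import *
n,d,ex=panel();c=shot("wrist");print(np.round(c["hand_eye"],3),c["fov_y"])
M=frame(n,150);togo(np.array([.5452,.1191,.0839])+.16*n,M)
E
```

```text
[[-0.     0.961  0.277  0.076]
 [ 1.     0.    -0.    -0.   ]
 [-0.     0.277 -0.961 -0.14 ]
 [ 0.     0.     0.     1.   ]] 64.99386546881222
t 0.2 turn [-0.0509 -0.1679  0.2479] shift now-axes mm [-463.5 -363.5    2.8] target-axes [-532.7 -241.    71.6] F [ 0.7  0.3 -0.1]
```

Request:
drive_tool([
  [[0,0,0,-0.017,-0.056,0.0826],[0,0,0,-0.017,-0.056,0.0826],[0,0,0,-0.017,-0.056,0.0826],[-30,-13.5,4,0,0,0],[-30,-13.5,4,0,0,0],[-30,-13.5,4,0,0,0],[-30,-13.5,4,0,0,0],[-30,-13.5,4,0,0,0]],
], gripper=0, squeeze=10)

```text
time: 0.87
position: [0.2706, 0.4651, 0.2438]
tool_rot: [0.26, 0.962, 0.013, 0.086]
ft_force: [0.2, -0.4, -0.4]
grip_width: 0.0416
grip_force: 0.0
```

Request:
drive_tool([
  [[-30,-13.5,4,0,0,0],[-30,-13.5,4,0,0,0],[-30,-13.5,4,0,0,0],[-30,-13.5,4,0,0,0],[-30,-13.5,4,0,0,0],[-30,-13.5,4,0,0,0],[-30,-13.5,4,0,0,0],[-30,-13.5,4,0,0,0]],
])

```text
time: 1.53
position: [0.4265, 0.2502, 0.243]
tool_rot: [0.261, 0.961, 0.013, 0.086]
ft_force: [0.4, 0.4, -0.6]
grip_width: 0.0009
grip_force: 0.0
```

Run:
```python
from h import *
n,d,ex=panel()
M=frame(n,150);togo(np.array([.5452,.1191,.0839])+.16*n,M)
```

```text
t 1.53 turn [ 0.0016 -0.     -0.0002] shift now-axes mm [-141.4  -65.1   19.8] target-axes [-141.4  -65.1   19.9] F [ 0.4  0.4 -0.6]
```

Request:
drive_tool([
  [[-28,-13,4,0,0,0],[-28,-13,4,0,0,0],[-28,-13,4,0,0,0],[-28,-13,4,0,0,0],[-20,-10,4,0,0,0],[0,0,0,0,0,0],[0,0,0,0,0,0]],
])

```text
time: 2.12
position: [0.5108, 0.1302, 0.2397]
tool_rot: [0.262, 0.961, 0.013, 0.086]
ft_force: [0.1, -0.0, -0.0]
grip_width: 0.0004
grip_force: 0.0
```

Run:
```python
from h import *
c=shot("wrist");cv2.imwrite("pics/w1.png",c["img"][:,:,::-1])
n,d,ex=panel()
M=frame(n,150);togo(np.array([.5452,.1191,.0839])+.16*n,M)
print(proj(c,[[.5452,.1191,.0839],[0.4893,.0041,.0856]]))
```

```text
t 2.17 turn [ 0.0008 -0.0014 -0.0014] shift now-axes mm [-11.2  -3.6  -0.4] target-axes [-11.2  -3.6  -0.4] F [-0.2 -0.3 -0. ]
[[273.65670692 208.18961455]
 [137.14987138 222.32035981]]
```

View pics/w1.png

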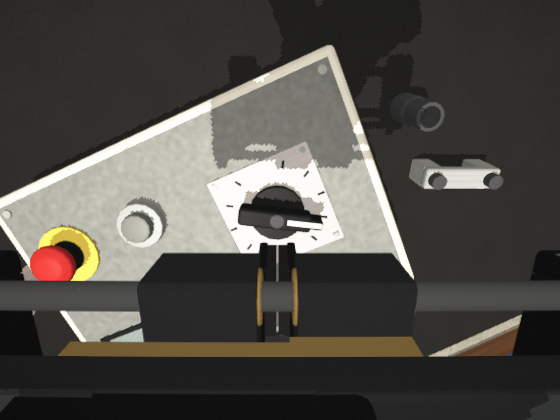

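The wrist view shows the handle running from tail (240,214) to nose tip (323,226), with its white line at (287..322, 221..227), the hub at (277,221) and the enter key top at about (136,228). I'll measure the line and key by masks.

```bash
cat > meas.py <<'E'
from h import *
c=shot("wrist");im=c["img"];n,d,ex=panel();cv2.imwrite("pics/w2.png",cv2.resize(im[130:270,90:370,::-1],None,fx=2.8,fy=2.8,interpolation=cv2.INTER_CUBIC))
ey=np.cross(n,np.array([1,0,0]));ey/=np.linalg.norm(ey);exx=np.cross(ey,n)
def pc(P): return np.array([P@exx,P@ey])
# dark handle/skirt blob
m=((im.max(2)<60)*255).astype(np.uint8);m[:, :225]=0;m[:,335:]=0;m[:185]=0;m[243:]=0
k=max(cv2.findContours(m,cv2.RETR_EXTERNAL,cv2.CHAIN_APPROX_NONE)[0],key=cv2.contourArea);print("dark bbox",cv2.boundingRect(k))
# white line
w=((im.min(2)>200)*255).astype(np.uint8);w[:, :282]=0;w[:,324:]=0;w[:215]=0;w[231:]=0
lab=cv2.connectedComponentsWithStats(w);print(lab[2][1:],lab[3][1:])
yx=np.argwhere(w>0)[:,::-1]
vx,vy,x0,y0=cv2.fitLine(yx.astype(np.float32),cv2.DIST_HUBER,0,.01,.01).ravel();print("line",vx,vy,x0,y0)
L=hit(c,[[x0-15*vx,y0-15*vy],[x0+15*vx,y0+15*vy]],n,d+.034)
v=L[1]-L[0];print("handle yaw",np.degrees(np.arctan2(v[1],v[0])),L)
a=pc(v);print("in-panel yaw",np.degrees(np.arctan2(a[1],a[0])),"tool-x", c and 0)
A=R.from_quat(sensors.get_obs()["tool_rot"]).as_matrix();t=A.T@v;print("handle dir vs tool y: deg",np.degrees(np.arctan2(t[0],t[1])))
print("hub",hit(c,[[277,221]],n,d+.034)[0]-.031*n, "plate corners",hit(c,[[207,184],[307,143],[343,237]],n,d+.003))
print("key",hit(c,[[136,228]],n,d+.012))
E
python3 meas.py
```

```text
dark bbox (238, 187, 84, 38)
[[320 215   4   2   7]
 [287 219  37  12 209]] [[321.71428571 215.42857143]
 [306.03349282 225.68421053]]
line 0.9968787 0.07894851 305.3413 225.72694
handle yaw 55.147088557516966 [[0.55115755 0.13037278 0.11617211]
 [0.56591443 0.15156335 0.11831483]]
in-panel yaw 54.677734182104615 tool-x 0
handle dir vs tool y: deg -4.892024775883438
hub [0.54801835 0.12141614 0.08433068] plate corners [[0.49356702 0.07854955 0.07568892]
 [0.50775935 0.17659451 0.07613294]
 [0.60257523 0.16339675 0.09300935]]
key [[0.49238077 0.00061673 0.08624236]]
```

View pics/w2.png

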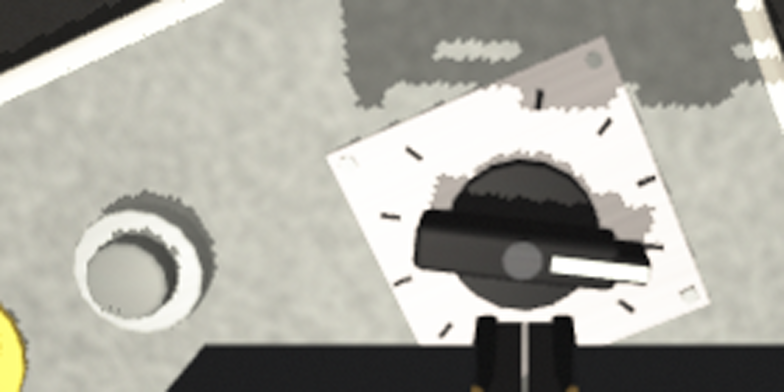

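The pointer is on the fourth tick (3 ticks lie before it, 60° left), with yaw ≈55°. So the target is 60° right, at world yaw ≈-65°.

```bash
cat >> h.py <<'E'
AX=np.array([.5475,.1208,.0842])
E
python3 - <<'E'
from h import *
n,d,ex=panel();M=frame(n,145)
for h in(.07,.037): togo(AX+M@[.026,.026,-h],M)
E
```

```text
t 2.22 turn [ 0.0009 -0.0015  0.088 ] shift now-axes mm [10.5 26.9 89.8] target-axes [13.  25.9 89.8] F [ 0.2 -0.4  0.1]
t 2.22 turn [ 0.0009 -0.0015  0.088 ] shift now-axes mm [ 10.5  26.8 122.8] target-axes [ 13.   25.9 122.8] F [ 0.2 -0.4  0.1]
```

Request:
drive_tool([
  [[0,0,0,0,0,0.088],[6.5,13,20,0,0,0],[6.5,13,20,0,0,0],[0,0,20,0,0,0],[0,0,20,0,0,0],[0,0,10,0,0,0],[0,0,0,0,0,0],[0,0,0,0,0,0]],
])

```text
time: 2.88
position: [0.5298, 0.1589, 0.1514]
tool_rot: [0.302, 0.949, 0.017, 0.085]
ft_force: [0.0, -0.5, 0.9]
grip_width: 0.0003
grip_force: 0.0
```

Run:
```python
from h import *
n,d,ex=panel();M=frame(n,145)
togo(AX+M@[.026,.026,-.037],M)
c=shot("wrist");cv2.imwrite("pics/w3.png",c["img"][:,:,::-1])
```

```text
t 2.88 turn [ 0.0009 -0.0012  0.0011] shift now-axes mm [ 0.  -0.6 33. ] target-axes [ 0.1 -0.6 33. ] F [ 0.  -0.5  0.9]
```

View pics/w3.png

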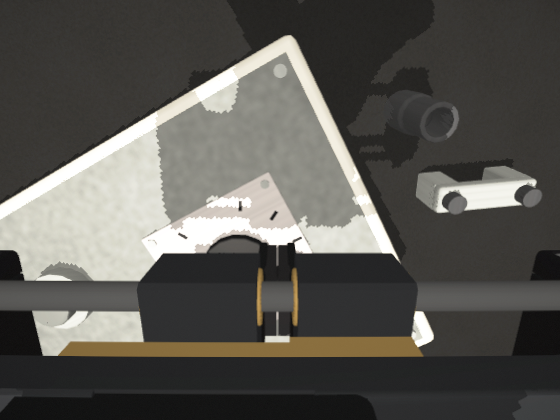

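The fingers hide the handle but stand over the skirt's upper (+x, counter-clockwise) side, as planned. I'll go down, then feel for contact.

Request:
drive_tool([
  [[0,0,8,0,0,0],[0,0,8,0,0,0],[0,0,8,0,0,0],[0,0,6,0,0,0],[0,0,3,0,0,0],[0,0,0,0,0,0],[0,0,0,0,0,0]],
])

```text
time: 3.52
position: [0.5362, 0.1575, 0.1186]
tool_rot: [0.303, 0.949, 0.017, 0.085]
ft_force: [-0.6, -0.2, 0.2]
grip_width: 0.0005
grip_force: 0.0
```

Request:
drive_tool([
  [[-2,0,0,0,0,0],[-2,0,0,0,0,0],[-1,0,0,0,0,0],[-1,0,0,0,0,0],[0,0,0,0,0,0],[0,0,0,0,0,0]],
])

```text
time: 4.02
position: [0.5412, 0.1541, 0.1201]
tool_rot: [0.303, 0.949, 0.017, 0.086]
ft_force: [0.3, -0.1, 0.3]
grip_width: 0.0005
grip_force: 0.0
```

Request:
drive_tool([
  [[-1,0,0,0,0,0],[-0.5,0,0,0,0,0],[0,0,0,0,0,0],[0,0,0,0,0,0]],
])

```text
time: 4.35
position: [0.5423, 0.1533, 0.1201]
tool_rot: [0.303, 0.949, 0.017, 0.086]
ft_force: [-0.2, 0.4, -0.2]
grip_width: 0.0006
grip_force: 0.0
```

Request:
drive_tool([
  [[-1,0,0,0,0,0],[-0.5,0,0,0,0,0],[0,0,0,0,0,0],[0,0,0,0,0,0]],
])

```text
time: 4.68
position: [0.5426, 0.1529, 0.1202]
tool_rot: [0.303, 0.949, 0.017, 0.085]
ft_force: [-3.3, 4.7, 0.4]
grip_width: 0.0004
grip_force: 2.3
```

Request:
drive_tool([
  [[-1,0,0,0,0,0],[0,0,0,0,0,0],[0,0,0,0,0,0]],
])

```text
time: 4.93
position: [0.5428, 0.1528, 0.1202]
tool_rot: [0.303, 0.949, 0.017, 0.084]
ft_force: [-4.1, 6.4, 2.3]
grip_width: 0.0006
grip_force: 3.4
```

Contact came at the expected offset (x≈17.9 mm from the axis). Next I orbit about the dial axis, starting with the first click.

Request:
drive_tool([
  [[-1.66,1.04,0,0,0,0.0625],[-1.66,1.04,0,0,0,0.0625],[-1.66,1.04,0,0,0,0.0625],[-1.66,1.04,0,0,0,0.0625],[-1.66,1.04,0,0,0,0.0625],[0,0,0,0,0,0],[0,0,0,0,0,0]],
])

```text
time: 5.52
position: [0.5545, 0.1497, 0.1224]
tool_rot: [0.446, 0.891, 0.03, 0.083]
ft_force: [0.2, -0.3, -0.6]
grip_width: 0.0002
grip_force: 0.0
```

```bash
cat > st.py <<'E'
from h import *
import sys
o=sensors.get_obs();n,d,ex=panel();A=R.from_quat(o["tool_rot"]).as_matrix()
M=frame(n,145);r=R.from_matrix(M.T@A).as_rotvec()
print("t",o["time"],"turn deg",np.degrees(r).round(2),"TCP rel axis, tool axes mm",(A.T@(o["position"]-AX)*1e3).round(1),"F tool",(A.T@o["ft_force"]).round(1),"q6",o["q"][5].round(2))
if len(sys.argv)>1:
    ims=[]
    for k in("scene","top"):
        c=shot(k);u,v=proj(c,AX)[0].round().astype(int);ims.append(cv2.resize(c["img"][v-40:v+40,u-50:u+50,::-1],(400,320),interpolation=cv2.INTER_CUBIC))
    cv2.imwrite(f"pics/{sys.argv[1]}.png",np.hstack(ims))
E
python3 st.py s1
```

```text
t 5.5167 turn deg [-0.12 -0.07 17.78] TCP rel axis, tool axes mm [ 14.4  27.8 -37. ] F tool [-0.3 -0.1  0.6] q6 -0.51
```

View pics/s1.png

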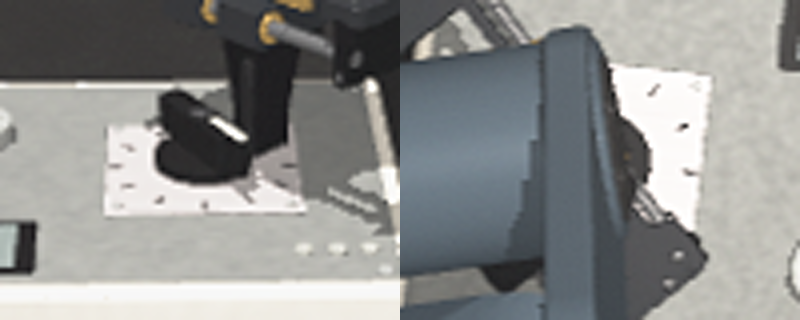

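The first click is done: the force has gone and the scene view (left) shows the handle ahead of the finger. I'll restore the finger offset and take clicks two and three.

Request:
drive_tool([
  [[3,-1.8,0,0,0,0],[-1.66,1.1,0,0,0,0.0625],[-1.66,1.1,0,0,0,0.0625],[-1.66,1.1,0,0,0,0.0625],[-1.66,1.1,0,0,0,0.0625],[-1.66,1.1,0,0,0,0.0625],[-1.66,1.1,0,0,0,0.0625],[-1.66,1.1,0,0,0,0.0625]],
])

```text
time: 6.28
position: [0.5614, 0.1455, 0.1236]
tool_rot: [0.63, 0.771, 0.048, 0.072]
ft_force: [-1.1, 3.6, 0.1]
grip_width: 0.0001
grip_force: 2.0
```

Request:
drive_tool([
  [[-1.66,1.1,0,0,0,0.0625],[-1.66,1.1,0,0,0,0.0625],[0,0,0,0,0,0],[0,0,0,0,0,0]],
])

```text
time: 6.62
position: [0.5648, 0.1413, 0.1243]
tool_rot: [0.676, 0.732, 0.052, 0.07]
ft_force: [0.0, -0.2, -0.0]
grip_width: 0.0004
grip_force: 0.0
```

```bash
python3 st.py
```

```text
t 6.6167 turn deg [-6.000e-02  4.000e-02  5.004e+01] TCP rel axis, tool axes mm [ 17.7  25.5 -36.9] F tool [-0.2  0.   0. ] q6 0.03
```

Request:
drive_tool([
  [[-1.66,1.1,0,0,0,0.0625],[-1.66,1.1,0,0,0,0.0625],[-1.66,1.1,0,0,0,0.0625],[-1.66,1.1,0,0,0,0.0625],[-1.66,1.1,0,0,0,0.0625],[-1.66,1.1,0,0,0,0.0625],[-1.66,1.1,0,0,0,0.0625],[-1.66,1.1,0,0,0,0.0625]],
])

```text
time: 7.28
position: [0.5714, 0.1276, 0.1257]
tool_rot: [0.836, 0.541, 0.068, 0.055]
ft_force: [-0.3, 0.7, 0.5]
grip_width: 0.0003
grip_force: 0.0
```

Request:
drive_tool([
  [[0,0,0,0,0,0],[0,0,0,0,0,0]],
])

```text
time: 7.45
position: [0.5714, 0.1271, 0.1257]
tool_rot: [0.835, 0.543, 0.067, 0.055]
ft_force: [0.0, 0.0, -0.6]
grip_width: 0.0005
grip_force: 0.0
```

```bash
python3 st.py s2
```

```text
t 7.45 turn deg [-4.000e-02  6.000e-02  7.865e+01] TCP rel axis, tool axes mm [ 17.6  25.8 -36.9] F tool [ 0.  -0.1  0.6] q6 0.5
```

View pics/s2.png

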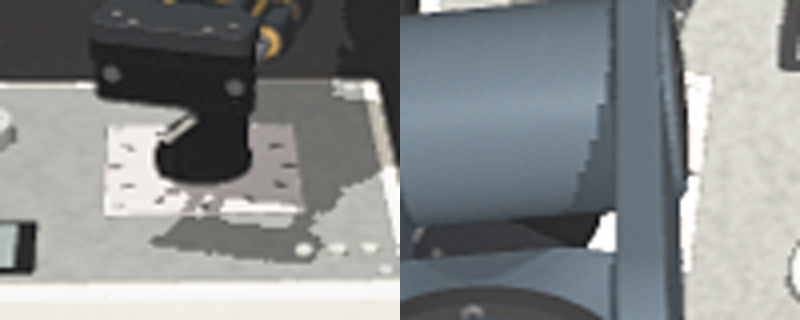

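Click three is done: the line points front-left in the scene view and the force is zero. Now the fourth, slower at the end.

Request:
drive_tool([
  [[-1.66,1.1,0,0,0,0.0625],[-1.66,1.1,0,0,0,0.0625],[-1.66,1.1,0,0,0,0.0625],[-1.66,1.1,0,0,0,0.0625],[-1.66,1.1,0,0,0,0.0625],[-1.66,1.1,0,0,0,0.0625],[-0.83,0.55,0,0,0,0.03125],[0,0,0,0,0,0]],
])

```text
time: 8.22
position: [0.5716, 0.1149, 0.1261]
tool_rot: [0.928, 0.362, 0.078, 0.04]
ft_force: [-0.2, 1.3, -0.4]
grip_width: 0.0007
grip_force: 0.3
```

Request:
drive_tool([
  [[-0.83,0.55,0,0,0,0.03125],[-0.83,0.55,0,0,0,0.03125],[-0.83,0.55,0,0,0,0.03125],[-0.41,0.27,0,0,0,0.0156],[0,0,0,0,0,0],[0,0,0,0,0,0],[0,0,0,0,0,0]],
])

```text
time: 8.8
position: [0.5705, 0.111, 0.1259]
tool_rot: [0.946, 0.311, 0.08, 0.036]
ft_force: [-0.8, 0.3, -0.8]
grip_width: 0.0007
grip_force: 0.0
```

```bash
python3 st.py
```

```text
t 8.8 turn deg [-4.0000e-02  8.0000e-02  1.0828e+02] TCP rel axis, tool axes mm [ 17.8  26.2 -36.9] F tool [-0.5 -0.8  0.7] q6 0.97
```

Force is zero past the midpoint. I'll back off sideways, lift, and look.

Request:
drive_tool([
  [[4,0,0,0,0,0],[0,0,-15,0,0,0],[0,0,-25,0,0,0],[0,0,-30,0,0,0],[0,0,-30,0,0,0],[-20,-15,-15,0,0,0],[0,0,0,0,0,0],[0,0,0,0,0,0]],
])

```text
time: 9.47
position: [0.5285, 0.1162, 0.2363]
tool_rot: [0.946, 0.311, 0.08, 0.036]
ft_force: [0.3, -0.1, -0.5]
grip_width: 0.0004
grip_force: 0.0
```

```bash
python3 st.py
python3 - <<'E'
from h import *
c=shot("wrist");cv2.imwrite("pics/w4.png",c["img"][:,:,::-1])
E
```

```text
t 9.4667 turn deg [-1.4000e-01  9.0000e-02  1.0828e+02] TCP rel axis, tool axes mm [   1.9   10.7 -153. ] F tool [0.1 0.2 0.5] q6 0.98
```

View pics/w4.png

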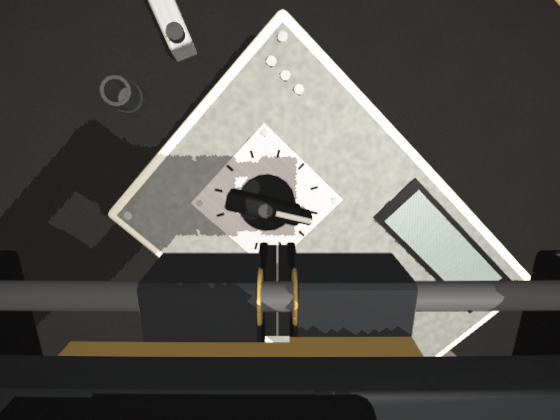

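Run:
```python
from h import *
c=shot("wrist");im=c["img"];n,d,ex=panel()
w=((im.min(2)>185)*255).astype(np.uint8);w[:,:274]=0;w[:,314:]=0;w[:205]=0;w[226:]=0
N,l,s,ce=cv2.connectedComponentsWithStats(w);print(s[1:])
i=1+np.argmin([np.hypot(*(q-[293,217])) for q in ce[1:]])
yx=np.argwhere(l==i)[:,::-1].astype(np.float32)
vx,vy,x0,y0=cv2.fitLine(yx,cv2.DIST_HUBER,0,.01,.01).ravel();print(vx,vy,x0,y0)
L=hit(c,[[x0-15*vx,y0-15*vy],[x0+15*vx,y0+15*vy]],n,d+.034);v=L[1]-L[0]
A=R.from_quat(sensors.get_obs()["tool_rot"]).as_matrix();t=A.T@v;print("handle yaw",np.degrees(np.arctan2(v[1],v[0])),"vs tool y",np.degrees(np.arctan2(t[0],t[1])))
t=shot("top");K=np.array([.4905,.003,.09])
togo(K+n*.15,A)
```

```text
[[299 205  15   7  67]
 [276 213  34  11 123]
 [310 214   4  12  33]
 [297 224   8   2  11]]
0.9750606 0.22193886 292.55423 217.76955
handle yaw -67.44224655590284 vs tool y -13.387481137710877
t 9.62 turn [-0.0004  0.0005 -0.0002] shift now-axes mm [-116.5   50.8  -12. ] target-axes [-116.5   50.8  -12.1] F [0.3 0.8 0. ]
```

The dial turned from 55° to -67°, which is 122° ≈ four clicks. Now over to the enter key.

Request:
drive_tool([
  [[-29,12.5,-3,0,0,0],[-29,12.5,-3,0,0,0],[-29,12.5,-3,0,0,0],[-29,12.5,-3,0,0,0],[0,0,0,0,0,0],[0,0,0,0,0,0]],
])

```text
time: 10.12
position: [0.4641, 0.0057, 0.2376]
tool_rot: [0.947, 0.309, 0.079, 0.036]
ft_force: [0.3, -0.1, 0.2]
grip_width: 0.0004
grip_force: 0.0
```

Run:
```python
from h import *
n,d,ex=panel();K=np.array([.4905,.003,.09]);A=R.from_quat(sensors.get_obs()["tool_rot"]).as_matrix()
togo(K+n*.15,A)
c=shot("wrist");u,v=proj(c,K)[0].round().astype(int);print(u,v)
im=c["img"].copy();cv2.imwrite("pics/w5.png",im[:,:,::-1])
```

```text
t 10.12 turn [0. 0. 0.] shift now-axes mm [ 0.7  0.  -0.1] target-axes [ 0.7  0.  -0.1] F [ 0.3 -0.1  0.2]
277 200
```

View pics/w5.png

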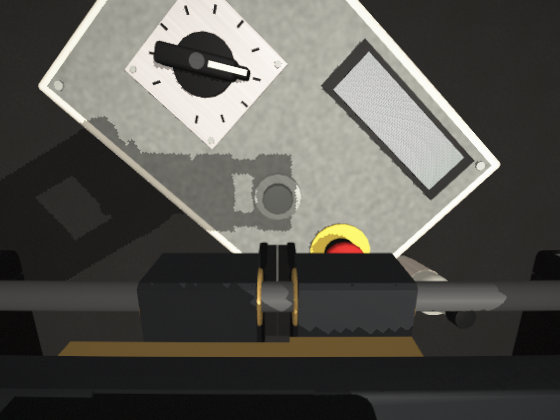

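Key top is at (278,199), as predicted at (277,200). Triangulating with the earlier view gives its height.

Run:
```python
from h import *
n,d,ex=panel();c=shot("wrist");r2=rays(c,[[278,199]])[0];p2=c["p"]
T=np.eye(4);T[:3,:3]=R.from_quat([.262,.961,.013,.086]).as_matrix();T[:3,3]=[.5108,.1302,.2397];T=T@c["hand_eye"]
b=dict(c);b["R"],b["p"]=T[:3,:3],T[:3,3];r1=rays(b,[[135.5,228.2]])[0];p1=b["p"]
s=np.linalg.lstsq(np.c_[r1,-r2],p2-p1,rcond=None)[0];a,e=p1+s[0]*r1,p2+s[1]*r2
K=(a+e)/2;print(K,"miss mm",np.linalg.norm(a-e)*1e3,"above panel",(n@K-d)*1e3)
# circle in w5 crop
g=cv2.GaussianBlur(cv2.cvtColor(c["img"],cv2.COLOR_RGB2GRAY),(3,3),0)[170:230,245:310]
print(cv2.HoughCircles(g,cv2.HOUGH_GRADIENT,1,3,param1=80,param2=12,minRadius=11,maxRadius=28))
A=R.from_quat(sensors.get_obs()["tool_rot"]).as_matrix()
togo(K+n*.022,A)
```

```text
[0.49245831 0.00309938 0.09076148] miss mm 1.238685146656711 above panel 16.487986718805388
[[[33.5 27.5 22.9]
  [32.5 32.5 18.5]
  [28.5 27.5 19.4]
  [36.5 29.5 19.4]
  [27.5 35.5 22.9]
  [27.5 20.5 25.2]
  [33.5 23.5 18.5]
  [32.5 19.5 25.2]
  [27.5 31.5 17.4]
  [33.5 37.5 20.5]
  [38.5 26.5 17.2]
  [27.5 38.5 20.7]
  [36.5 20.5 14.5]
  [23.5 31.5 13. ]
  [38.5 37.5 11.4]]]
t 10.22 turn [0. 0. 0.] shift now-axes mm [  0.6   1.7 127.7] target-axes [  0.6   1.7 127.7] F [0.5 0.3 0. ]
```

Request:
drive_tool([
  [[0.7,1,30,0,0,0],[0,0,35,0,0,0],[0,0,30,0,0,0],[0,0,20,0,0,0],[0,0,5,0,0,0],[0,0,0,0,0,0],[0,0,0,0,0,0]],
])

```text
time: 10.8
position: [0.4865, 0.005, 0.1204]
tool_rot: [0.946, 0.311, 0.08, 0.036]
ft_force: [0.2, -0.2, -0.0]
grip_width: 0.0005
grip_force: 0.0
```

Request:
drive_tool([
  [[0,0,2,0,0,0],[0,0,2,0,0,0],[0,0,2,0,0,0],[0,0,2,0,0,0],[0,0,0,0,0,0]],
])

```text
time: 11.22
position: [0.4884, 0.0042, 0.1131]
tool_rot: [0.947, 0.31, 0.081, 0.037]
ft_force: [0.1, 3.4, 5.3]
grip_width: 0.0006
grip_force: 2.1
```

Request:
drive_tool([
  [[0,0,2,0,0,0],[0,0,1,0,0,0],[0,0,0,0,0,0]],
])

```text
time: 11.47
position: [0.4886, 0.0042, 0.1117]
tool_rot: [0.946, 0.31, 0.081, 0.037]
ft_force: [-3.5, 3.0, 23.9]
grip_width: 0.0004
grip_force: 11.6
```

Stiff contact. I need to know whether that is the key's end stop or its surround, so I'll back off in steps and read the force.

Request:
drive_tool([
  [[0,0,-3,0,0,0],[0,0,0,0,0,0]],
])

```text
time: 11.63
position: [0.4882, 0.0041, 0.1136]
tool_rot: [0.946, 0.31, 0.081, 0.037]
ft_force: [1.4, 1.8, 4.9]
grip_width: 0.0007
grip_force: 1.9
```

Request:
drive_tool([
  [[0,0,-2,0,0,0],[0,0,0,0,0,0]],
])

```text
time: 11.8
position: [0.4877, 0.0039, 0.1149]
tool_rot: [0.946, 0.31, 0.08, 0.037]
ft_force: [2.3, 1.1, 3.3]
grip_width: 0.0004
grip_force: 1.5
```

Request:
drive_tool([
  [[0,0,-2,0,0,0],[0,0,0,0,0,0]],
])

```text
time: 11.97
position: [0.4868, 0.004, 0.1164]
tool_rot: [0.947, 0.31, 0.08, 0.036]
ft_force: [1.7, -0.4, 2.4]
grip_width: 0.0003
grip_force: 1.1
```

Request:
drive_tool([
  [[0,0,-2,0,0,0],[0,0,0,0,0,0]],
])

```text
time: 12.13
position: [0.4852, 0.0044, 0.1179]
tool_rot: [0.947, 0.31, 0.078, 0.036]
ft_force: [-0.3, 0.2, -0.3]
grip_width: 0.0004
grip_force: 0.0
```

The force fell steadily (4.9, 3.3, 2.4, 0 N) over about 6 mm of travel, so that was the key's spring with a hard stop at the end. I'll lift clear, then check the dial and the key-to-surround height in one picture.

Request:
drive_tool([
  [[0,0,-20,0,0,0],[0,0,-30,0,0,0],[0,0,-35,0,0,0],[0,0,-35,0,0,0],[0,0,0,0,0,0],[0,0,0,0,0,0]],
])

```text
time: 12.63
position: [0.4654, 0.0066, 0.2377]
tool_rot: [0.946, 0.31, 0.081, 0.037]
ft_force: [-1.7, -0.6, -0.6]
grip_width: 0.0006
grip_force: 0.0
```

Run:
```python
from h import *
z=lambda im,u,v,h,w:cv2.resize(im[v-h:v+h,u-w:u+w,::-1],(400,400),interpolation=cv2.INTER_CUBIC)
s=shot("scene");w=shot("wrist");K=np.array([.4905,.003,.093])
a=proj(s,K)[0].round().astype(int);b=proj(w,AX)[0].round().astype(int);print(a,b)
b=np.clip(b,70,350)
cv2.imwrite("pics/f.png",np.hstack([z(s["img"],*a,25,25),z(w["img"],*b,70,70)]))
```

```text
[230 188] [204  68]
```

View pics/f.png

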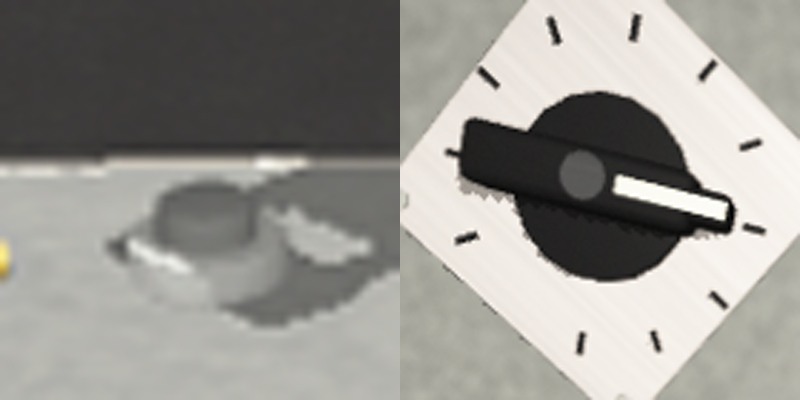

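The key stands well proud of its surround, so the hard stop was the key's full travel, and it is up again. The pointer is on tick 7, with three ticks remaining after it, so that is exactly four clicks from tick 3.

```bash
python3 -c "
from rig import ticket;print(ticket.hand_in())"
```

```text
the job is handed in; nothing more can be done
None
```

I pushed the dial four clicks clockwise, from position index 3 to index 7 (first position = 0), then pressed enter once to its end stop and saw it come back up. The stop button and loose things were not touched, and the job was handed in at about 12.7 s; no verdict came back.

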